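Clear the scoop, unbolt the sagging gate of the sample cage and hold it ajar

ROBOT

A 7-joint arm with a two-finger parallel gripper is mounted at the origin on the work surface. World frame = base frame: x ahead of the robot, y to its left, z up, the work surface at z = 0. Lengths are in m, angles in rad, forces in N, time in s.
With the tool pointing down it reaches from about 0.425 to 0.825 m from the base axis. Payload 3.6 kg.
Tool frame: the origin (TCP) lies on the centre line of the jaws, within the pads' length; the fingertips stand arm.finger_overhang ahead of it and the grasp point (between the pads) lies 8 mm behind it (arm.finger_overhang is the distance from the TCP to the fingertips, in m); z points along the fingers, y is the line along which they close (so a half turn about z gives the same grasp; the last joint's range is limited). The gripper opens to 93 mm and grips with 3 to 60 N. Pads are 15 mm wide; open, the fingers measure 128 mm over their backs; the gripper's body (75 mm by 188 mm) begins 65 mm behind the grasp point.
Start: joints at [-1.27, 0.615, -0.013, 1.423, 0.008, 1.103, -0.04], TCP at [0.209, 0.615, 0.23] pointing down, gripper open.
Joint ranges: [-3.12, 3.12], [-0.3, 2.06], [-1.34, 1.32], [0.26, 2.42], [-1.36, 4.5], [0.01, 1.98], [-2.84, 2.84]. Speed limits (rad/s): [2.79, 2.79, 3.14, 3.14, 3.14, 3.14, 3.14].

INTERFACE

Orientations are given as a unit quaternion [w, x, y, z].
In Python, from workcell import arm gives the robot as it stands.
- The arm moves only by the shell command python3 -m creep 'ROWS' [FORCE]. ROWS is JSON, a list that holds one entry, the list of rows, each a list of 5 numbers: the shift along the tool's x, y, z each as a share of 30 mm, from -1 to 1, then the turn about the tool's z as a share of 8 degrees, from -1 to 1, then the closure, from -1 (fully open) to 1 (shut). A call has 1 to 5 rows; each row shifts and turns the commanded pose from where the row before left it, along the tool's axes as they then stand; what a row does not reach is not made up. A row lasts 1/10 s, in which the tool goes at most 50 mm and 8.59 degrees, less where a joint would pass 70% of its speed; a pose out of reach is approached as far as the arm can. A call with a number of a shift or a turn outside -1 to 1 is refused whole. A call with a gripper value outside its range is refused whole. The fingers move at their own pace and stop on an object; FORCE is the grip in N (left out, the last holds). Time passes only in rows, so rows that do not move let the fingers close. It gives the time, the measured TCP pose, the force, the opening and the grip force at its end, in the units of the state.
- arm.read_state(): the state, without advancing time (a new reading comes with each control period).
- arm.snapshot(name): name is "scene" or "top" or "wrist"; returns a dict with "img" (400x640x3 uint8, blue, green, red), "mtx" (3x3 intrinsics, pixels), "R" (3x3) and "t" (3): a world point X has camera coordinates R X + t. Camera axes: x right, y down, z forward; pixel columns grow to the right and rows downward; lengths in m; the calibration is good to about 2 mm. A picture is of the moment at which its call begins. There is no depth.
- arm.finish_job(): hands the job in; it is judged then, once.
Trained networks look in the newest picture that a camera, given by its name, has taken for a name from the list of things; names that differ only in an ending like _2 or _b are one class to them, and where a whole thing is asked for, a point or a joint stands for the part that bears it (a point fixed in the world has none). Each returns a list of dicts, best first, with "conf" (0 to 1); they miss things now and then, are a little off and sometimes report something else, mostly with a low value. They report only what shows in the picture. A call takes as long as a camera call. They do not tell look-alikes from the thing itself.
- arm.masks_of(name, camera): "pixels" (400x640 bool, what is visible of it) and "rect" ([left, top, right, bottom] in pixels, round what is visible of it).
The state is a dict: "time": time; "qpos": joint angles; "joint_vel": joint speeds; "tau": joint torques, N m; "tcp_pos": TCP position; "tool_rot": TCP orientation; "wrist_force": force on the tool from outside, world axes, zero at the start; "moment": the same for the moment, N m; "grip_width": finger opening in m; "gripper_force": force on a finger pad.
Only numpy, scipy, OpenCV 4.12 (cv2) and the standard library are available. Lean on these libraries where they do the work, as an engineer would, in place of code of your own. Each camera call takes 0.05 s, during which the arm holds its last target. There are 200 camera calls.

TASK

A sampling scoop has been left lying in the swing of the sample cage's gate: lay it flat in the free half of the tray, parallel to the two scoops there with its blade pointing the same way as theirs, and let go of it. Then unbolt the gate: the bolt has sagged behind the bent-up lip of its keeper, so take its upright handle, lift it and draw the bolt back over the lip, clear of the keeper. Keep hold of that handle and swing the gate open towards you until it stands about a hand's width (10 cm at its free edge) ajar, and finish while still holding it there by the handle, since it would fall shut by itself; leave everything else where it is.

Things in the scene. Friction and masses are not known exactly. Their poses are not given: they have to be found in the camera images.
- scoop_mid (a point): Middle of the stray scoop, 180 mm long, lying before the gate; x runs lengthwise to the blade, z up. White handle 16 mm wide, 14 mm thick, from 90 mm behind this point to 30 mm ahead of it, then a flat steel blade 60 mm long, 26 mm wide, 4 mm thick (rims 10 mm, only seen). This point is half-way up the handle, 7 mm above what the scoop lies on. About 60 g.
- scoop_tip (a point): End of the blade of the stray scoop, 90 mm ahead of scoop_mid along its x axis.
- tray: Shallow open grey tray fixed to the bench, left or right of the cage: 260 mm along its x, 160 mm along its y, walls 14 mm high, 4 mm thick, floor 4 mm thick. Origin under its centre, on the bench. Two scoops lie in its -y half along its x axis, blades to +x; the +y half is free (lay the scoop about 30 mm to the +y side of the origin).
- tray_scoop1: Scoop like the stray one, lying in the tray 55 mm to the -y side of the tray's origin, blade towards the tray's +x; origin under its middle, x towards its blade. Leave it.
- tray_scoop2: Scoop like the stray one, lying in the tray 22 mm to the -y side of the tray's origin, blade towards the tray's +x; origin under its middle, x towards its blade. Leave it.
- cage: White barred cage fixed to the bench; origin on the bench in the gate's plane, x into the cage, y left along the shut gate. 150 mm high, 200 mm deep, y -155 to 125 mm. On its right (-y) post, before the gate, a steel keeper: bent-up lip (top 114 mm above the bench, y -122 to -116 mm) and behind it a pocket, open above, with a cheek 36 mm before the gate's plane, top at 136 mm.
- gate_hinge (a point): Point on the gate's upright hinge axis, 150 mm above the bench (the top of the gate).
- gate_edge (a point): Middle of the top of the gate's free edge, 218 mm from the hinge axis, 150 mm above the bench.
- gate (a joint): Gate angle, rad: 0 shut, grows as it swings towards the robot about its left upright edge (clockwise from above), to 1.2. A weak spring shuts it: 0.2 N m when shut, 0.4 N m at 0.46 rad, where the free edge stands 100 mm open.
- handle_grip (a point): On the axis of the bolt's upright handle, a steel pin 16 mm across, 17 mm below its top; 178 mm above the bench when the bolt lies low, 20 mm before the gate's plane, 135 mm from the hinge axis when the bolt is shut. The pin is free from 150 mm above the bench up, above gate and roof: grip from above, fingers in any direction. Axes as the cage's when shut; swings with the gate.
- handle: The same handle pin; origin on the bolt's axis, 58 mm below handle_grip.
- bolt_draw (a joint): How far the bolt is drawn, m: 0 fully shut, grows towards the gate's hinge (cage +y while the gate is shut), at most 0.05. A 10 mm rod with a square head, 18 mm long, 32 mm high, in the keeper; unlifted, the head is stopped by the lip at about 0.008; from 0.035 on it is clear of the keeper and the gate can swing. 1 to 2 N moves it; it stays where left.
- bolt_lift (a joint): How far the bolt is lifted straight up in its worn guides, m: 0 sagged low, at most 0.020. The head passes over the lip when lifted more than 0.010 (0.015 is safe), and must stay lifted until drawn back about 0.035. It weighs about 0.26 kg and drops when let go.
- cassette: White test cassette 70 x 22 x 7 mm lying on the bench to the left of the scoop. Leave it. Origin under its middle.
- cap: White bottle cap, 38 mm across and 14 mm high, lying on the bench. Leave it. Origin under its middle.
- milk_bottle: Bottle 66 mm across, 210 mm tall, standing at the back right. Leave it. Origin under its middle.
- juice_bottle: Bottle 66 mm across, 200 mm tall, standing at the back left. Leave it. Origin under its middle.
- retained1: Sample bottle 52 mm across, 120 mm tall, inside the cage. Leave it. Origin under its middle.
- retained2: Sample bottle 52 mm across, 110 mm tall, inside the cage. Leave it. Origin under its middle.
There are look-alikes about, which are no part of the job. Leave any brown or green look-alike of the part that bears scoop_mid alone.

How it is judged:
By the outcome, as a careful person would: the job done as asked, in the order asked, and still so for the second after the job is handed in, while the arm keeps its last pose, push and grip.
It also fails if it takes over 58 s, if anything falls off the work surface, if the arm or the gripper's body presses on something with over 40 N, if the wrist force passes 120 N, or if a joint passes its speed limit or range.

## Working session

There is one attempt and no reset: what is moved stays moved. The work goes in short steps, Python scripts to look and compute and a shell command to move; the robot and the scene stay as the last step left them, time stands still between calls to the robot, and variables do not carry over. Pictures are saved under pics/ and viewed, at most 13 in all, crops included, and the job is handed in when it is done.

```bash
ls; mkdir -p pics; cat > h.py <<'E'
import numpy as np, cv2
from workcell import arm
def ray(s,u,v):
    d=np.linalg.inv(s["mtx"])@np.array([u,v,1.]); R=np.array(s["R"]); return -R.T@np.array(s["t"]), R.T@d
def plane(s,u,v,z):
    c,d=ray(s,u,v); return c+d*(z-c[2])/d[2]
def proj(s,X):
    p=np.array(s["mtx"])@(np.array(s["R"])@np.array(X)+np.array(s["t"])); return p[:2]/p[2]
E
python3 - <<'E'
from h import *
print(arm.finger_overhang, arm.read_state())
for n in ("scene","top"):
    s=arm.snapshot(n); cv2.imwrite(f"pics/{n}0.png",s["img"]); print(n,s["mtx"],s["R"],s["t"])
    for k in ["scoop_mid","tray","tray_scoop1","cage","gate","handle","cassette","cap"]:
        for m in arm.masks_of(k,n)[:4]:
            ys,xs=np.nonzero(m["pixels"]); c=(xs.mean(),ys.mean()) if len(xs) else (0,0)
            print(k,round(m["conf"],2),m["rect"],np.round(c),np.round(plane(s,*c,0.0),3) if len(xs) else "")
E
```

```text
pics
0.011 {'time': 0.0, 'qpos': array([-1.26950659,  0.61589758, -0.01266683,  1.42489162,  0.0081454 ,
        1.10338021, -0.04036405]), 'joint_vel': array([ 0.0012175 , -0.00122111, -0.00025476, -0.0003799 ,  0.00133471,
        0.00046849, -0.00048216]), 'tau': array([ 7.78765898e-04, -4.58942091e+01,  2.09203167e-01, -1.65733498e+01,
       -6.11083908e-02,  2.05425045e-02,  2.41310136e-04]), 'tcp_pos': array([0.20900083, 0.61468134, 0.22849745]), 'tool_rot': array([-1.82771687e-04,  1.63081002e-01,  9.86611875e-01, -1.24966709e-03]), 'wrist_force': array([ 1.16490594,  0.35980242, -0.72124469]), 'moment': array([-0.04344592,  0.01576129,  0.02349859]), 'gripper_force': 0.0, 'grip_width': 0.09330041254409778}
scene [[518.20043614   0.         317.17817202]
 [  0.         518.20043614 185.07124626]
 [  0.           0.           1.        ]] [[-0.84061469 -0.54162519  0.00301666]
 [-0.51446704  0.7966981  -0.3171684 ]
 [ 0.16938303 -0.26816838 -0.94836444]] [0.37408179 0.30220328 1.38652711]
scoop_mid 0.95 [436.4, 135.3, 461.6, 190.1] [449. 167.] [ 0.194 -0.319  0.   ]
scoop_mid 
[... 1522 characters left out ...]
3. 266.] [ 0.201 -0.324  0.   ]
scoop_mid 0.56 [285.9, 175.2, 328.9, 200.7] [304. 187.] [0.482 0.017 0.   ]
tray 0.87 [180.0, 156.5, 235.7, 236.9] [209. 196.] [0.454 0.357 0.   ]
tray_scoop1 0.73 [217.1, 176.9, 235.1, 225.2] [227. 198.] [0.447 0.293 0.   ]
tray_scoop1 0.61 [213.5, 169.8, 226.8, 221.2] [218. 193.] [0.467 0.325 0.   ]
cage 0.59 [268.0, 84.4, 358.9, 163.3] [314. 123.] [ 0.715 -0.018  0.   ]
gate 0.66 [278.1, 147.6, 355.3, 157.8] [312. 152.] [ 0.607 -0.013  0.   ]
gate 0.63 [286.1, 175.1, 329.9, 200.2] [303. 188.] [0.48  0.021 0.   ]
cassette 0.66 [211.3, 169.7, 226.7, 221.6] [218. 193.] [0.467 0.325 0.   ]
cap 0.54 [359.0, 206.3, 369.0, 219.1] [364. 213.] [ 0.389 -0.193  0.   ]
```

```bash
python3 - <<'E'
import cv2
a=cv2.imread("pics/top0.png"); cv2.imwrite("pics/top0c.png",cv2.resize(a[70:300,170:440],None,fx=2.6,fy=2.6,interpolation=cv2.INTER_CUBIC))
E
```

```text
(no output)
```

View pics/scene0.png

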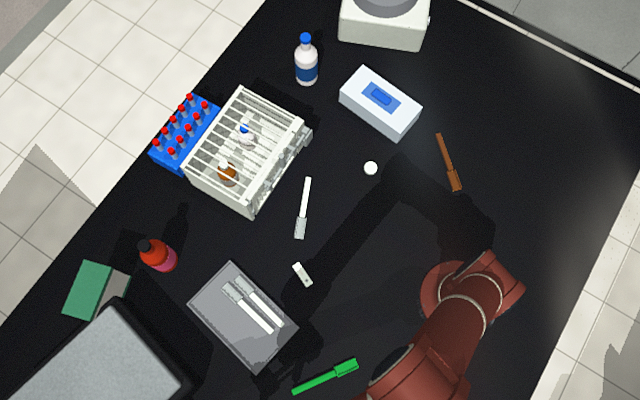

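View pics/top0c.png

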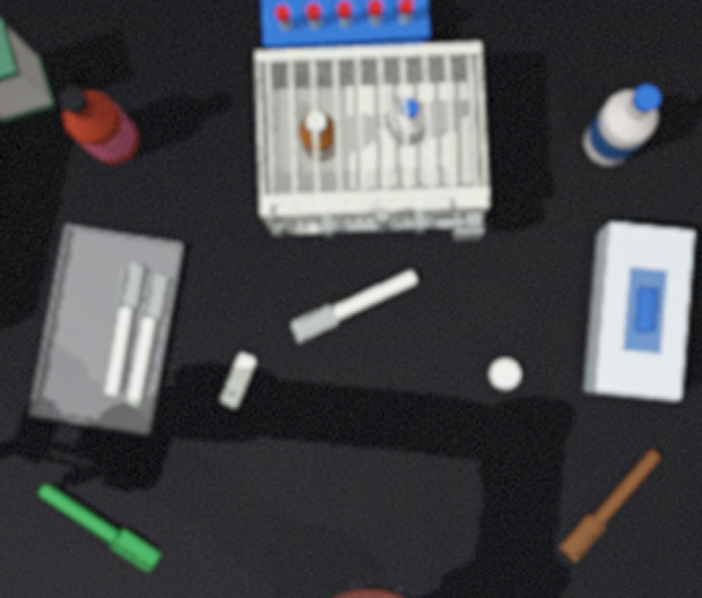

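The scene picture shows three scoops outside the tray: white with a steel blade at (303,210), brown at (449,165) and green at (328,376). The white one fits: it lies before the gate, and the task says to leave brown and green alone. The enlarged top crop confirms it, with its white handle end at (415,277) and blade end at (297,332), so the blade points to +y. The tray is at crop (110,330), its free half on the left and its blades towards +x.

```bash
cat > m.py <<'E'
from h import *
def pca(s,m,z):
    ys,xs=np.nonzero(m); P=np.array([plane(s,u,v,z)[:2] for u,v in zip(xs,ys)])
    (c,sz,_)=r=cv2.minAreaRect(P.astype(np.float32)*1000); b=cv2.boxPoints(r)/1000
    e1,e2=b[1]-b[0],b[2]-b[1]; e=e1 if np.linalg.norm(e1)>np.linalg.norm(e2) else e2
    return np.array(c)/1000,np.array(sz),np.degrees(np.arctan2(e[1],e[0]))%180,P
E
python3 - <<'E'
from m import *
for n in ("scene","top"):
    s=arm.snapshot(n)
    for k,z in [("scoop_mid",.005),("tray",.012),("tray_scoop1",.01),("cap",.014),("cassette",.007)]:
        for m in arm.masks_of(k,n)[:3]:
            c,sz,a,P=pca(s,m["pixels"],z); print(n,k,round(m["conf"],2),c.round(4),sz.round(0),round(a,1))
            if k=="scoop_mid":
                q=P-P.mean(0); w=np.linalg.svd(q,full_matrices=False)[2][0]; print("   pca ang",np.degrees(np.arctan2(w[1],w[0]))%180)
    for m in arm.masks_of("handle",n)[:2]:
        ys,xs=np.nonzero(m["pixels"]); i=ys.argmin(); print("handle",m["conf"],m["rect"],plane(s,xs.mean(),ys.mean(),.17))
s=arm.snapshot("wrist");cv2.imwrite("pics/w0.png",s["img"]); print(s["R"],s["t"],s["mtx"])
t=cv2.imread("pics/scene0.png"); cv2.imwrite("pics/cage0.png",cv2.resize(t[75:245,170:330],None,fx=3.5,fy=3.5,interpolation=cv2.INTER_CUBIC))
E
```

```text
scene scoop_mid 0.87 [ 0.2085 -0.327 ] [ 30. 180.] 139.0
   pca ang 136.91801426279332
scene scoop_mid 0.8 [0.4823 0.0119] [ 26. 182.] 114.3
   pca ang 114.45987620983861
scene scoop_mid 0.71 [0.1889 0.3596] [178.  26.] 57.8
   pca ang 56.17978906772913
scene tray 0.75 [0.4537 0.3489] [163. 264.] 169.6
scene tray_scoop1 0.91 [0.4547 0.3266] [ 27. 173.] 169.8
scene cap 0.65 [ 0.3849 -0.1869] [35. 37.] 121.2
scene cassette 0.78 [0.3814 0.1725] [21. 70.] 157.6
handle 0.52 [277.3, 155.6, 287.7, 167.4] [ 0.5686645  -0.02421774  0.17      ]
handle 0.43 [264.7, 123.9, 309.6, 189.4] [ 0.56194605 -0.04686018  0.17      ]
top scoop_mid 0.9 [0.1957 0.3569] [184.  31.] 54.9
   pca ang 57.07790627504468
top scoop_mid 0.86 [0.4872 0.0107] [ 27. 176.] 115.9
   pca ang 114.27956702686456
top scoop_mid 0.52 [ 0.2086 -0.335 ] [ 25. 174.] 134.5
   pca ang 137.51039856755864
top tray 0.71 [0.456  0.3465] [165. 261.] 169.6
top tray_scoop1 0.69 [0.4431 0.2898] [ 26. 179.] 171.1
top cassette 0.49 [0.3818 0.1689] [28. 70.] 153.1
top cassette 0.4 [0.4551 0.3238] [ 27. 180.] 170.9
handle 0.6 [287.6, 114.4, 297.9, 129.4] [0.67651611 0.04612448 0.17      ]
[[ 3.21940461e-01  9.46759720e-01  6.10690129e-04]
 [ 9.09640531e-01 -3.09497000e-01  2.77066259e-01]
 [ 2.62504180e-01 -8.86433306e-02 -9.60850621e-01]] [-0.6503302  -0.03262448  0.39078748] [[295.90375336   0.         319.55705487]
 [  0.         295.90375336 198.75515605]
 [  0.           0.           1.        ]]
```

View pics/cage0.png

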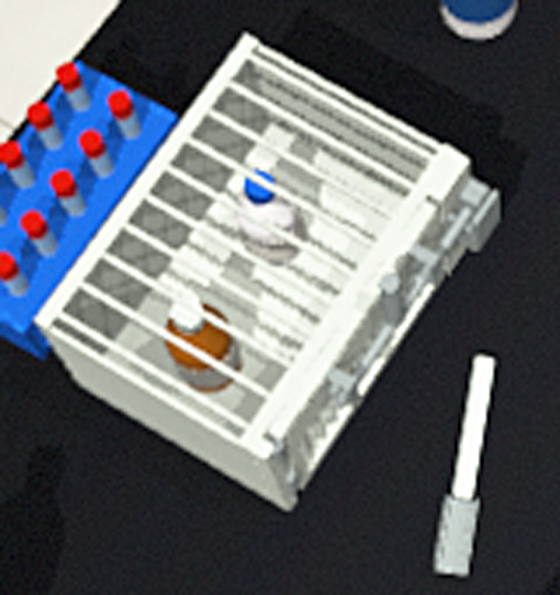

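Handle pin at crop (388,280), i.e. scene pixel (281,155), and keeper at crop (490,215). The scoop is too near the bolt for the gripper body to sit centrally over it. I'll descend about 34 mm short, so the far finger drags the scoop out as the jaws close.

```bash
python3 -m creep '[[[0,0,0,0.98,-1],[0,0,0,0.98,-1],[0,0,0,0.98,-1],[0,0,0,0.98,-1],[0,0,0,0.98,-1]]]' && python3 -m creep '[[[0,0,0,0.95,-1],[-0.8,-0.05,0,0,-1],[-0.95,-0.05,0,0,-1],[-0.95,-0.05,0,0,-1],[-0.95,-0.05,0,0,-1]]]' && python3 -m creep '[[[-0.95,-0.05,0,0,-1],[-0.95,-0.05,0,0,-1],[-0.95,-0.05,0,0,-1],[-0.95,-0.05,0,0,-1],[-0.95,-0.05,0,0,-1]]]' && python3 -m creep '[[[-0.95,-0.05,0,0,-1],[-0.95,-0.05,0,0,-1],[-0.95,-0.05,0,0,-1],[-0.95,-0.05,0,0,-1],[-0.95,-0.05,0,0,-1]]]'
```

```text
time: 2.15
tcp_pos: [0.2091, 0.6154, 0.2297]
tool_rot: [-0.0, 0.487, 0.873, -0.0]
wrist_force: [0.4, -0.3, 0.0]
grip_width: 0.0933
gripper_force: 0.0
time: 2.65
tcp_pos: [0.2493, 0.5123, 0.2297]
tool_rot: [-0.0, 0.541, 0.841, 0.0]
wrist_force: [-0.3, -0.2, 0.8]
grip_width: 0.093
gripper_force: 0.0
time: 3.15
tcp_pos: [0.3015, 0.3794, 0.2299]
tool_rot: [-0.0, 0.541, 0.841, 0.0]
wrist_force: [0.5, 0.6, 0.1]
grip_width: 0.0928
gripper_force: 0.0
time: 3.65
tcp_pos: [0.3537, 0.2465, 0.23]
tool_rot: [0.0, 0.541, 0.841, 0.0]
wrist_force: [-0.2, 0.1, 0.7]
grip_width: 0.0928
gripper_force: 0.0
```

```bash
python3 -m creep '[[[-0.95,-0.05,0,0,-1],[-0.95,-0.05,0,0,-1],[-0.95,-0.05,0,0,-1],[-0.95,-0.05,0,0,-1],[-0.95,-0.05,0,0,-1]]]' && python3 -m creep '[[[-0.95,-0.05,0,0,-1],[-0.95,-0.05,0,0,-1],[-0.95,-0.05,0,0,-1],[-0.95,-0.05,0,0,-1],[-0.4,-0.02,0,0,-1]]]' && python3 - <<'E'
from m import *
for n in ("wrist","scene","top"):
    s=arm.snapshot(n); cv2.imwrite(f"pics/{n}1.png",s["img"])
    for k,z in [("scoop_mid",.005)]:
        for m in arm.masks_of(k,n)[:2]:
            c,sz,a,P=pca(s,m["pixels"],z); print(n,k,round(m["conf"],2),c.round(4),sz.round(0),round(a,1))
    for m in arm.masks_of("handle",n)[:2]:
        ys,xs=np.nonzero(m["pixels"]); print("handle",m["conf"],m["rect"],plane(s,xs.mean(),ys.mean(),.17))
    for X in [(.569,-.024,.19),(.569,-.024,.12),(.569,-.024,.15)]: print(n,X,proj(s,X).round(0))
print(arm.read_state()["tcp_pos"],arm.read_state()["qpos"].round(2))
E
```

```text
time: 4.15
tcp_pos: [0.4058, 0.1137, 0.23]
tool_rot: [0.0, 0.541, 0.841, 0.0]
wrist_force: [1.2, -0.5, 0.2]
grip_width: 0.0933
gripper_force: 0.0
time: 4.65
tcp_pos: [0.4523, -0.0055, 0.2301]
tool_rot: [0.001, 0.543, 0.84, -0.0]
wrist_force: [-0.7, 0.4, -0.4]
grip_width: 0.0933
gripper_force: 0.0
wrist scoop_mid 0.9 [0.4822 0.0124] [ 27. 182.] 114.2
wrist scoop_mid 0.67 [ 0.1499 -0.2674] [29. 14.] 24.2
handle 0.16 [334.9, 101.2, 360.3, 236.7] [0.45175122 0.04407276 0.17      ]
wrist (0.569, -0.024, 0.19) [448. 306.]
wrist (0.569, -0.024, 0.12) [419. 262.]
wrist (0.569, -0.024, 0.15) [429. 278.]
scene scoop_mid 0.82 [0.4766 0.0194] [ 29. 164.] 112.5
scene scoop_mid 0.82 [0.1921 0.3584] [176.  26.] 53.7
scene (0.569, -0.024, 0.19) [281. 157.]
scene (0.569, -0.024, 0.12) [283. 167.]
scene (0.569, -0.024, 0.15) [282. 163.]
top scoop_mid 0.74 [ 0.2122 -0.3314] [ 31. 180.] 137.6
top (0.569, -0.024, 0.19) [316. 154.]
top (0.569, -0.024, 0.12) [316. 157.]
top (0.569, -0.024, 0.15) [316. 156.]
[ 0.45110595 -0.00160209  0.22963086] [-0.33  0.32  0.37  1.98 -0.15  0.87  0.56]
```

View pics/wrist1.png

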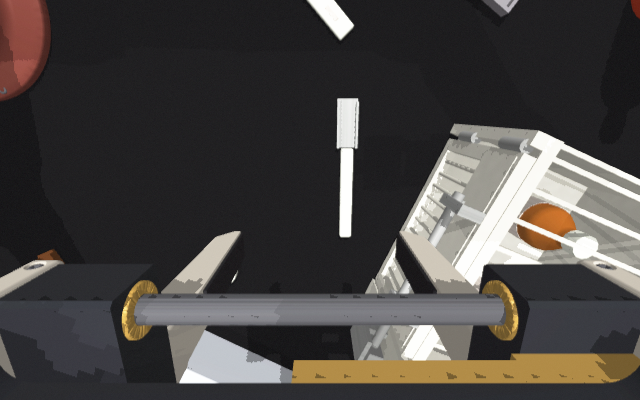

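The wrist view shows the scoop at (347,170) between the fingers, blade up, and the cage on the right, with its hinge corner near (475,138) and bolt parts near (450,205). I'll work out the clearances before descending.

```bash
python3 - <<'E'
from m import *
s=arm.snapshot("wrist")
for u,v,z in [(458,126,.15),(540,133,.15),(475,138,.12),(440,225,.12),(455,205,.12),(455,205,.15)]: print((u,v,z),plane(s,u,v,z).round(3))
s=arm.snapshot("top")
t=cv2.imread("pics/top0.png"); cv2.imwrite("pics/cagetop.png",cv2.resize(t[135:175,265:365],None,fx=8,fy=8,interpolation=cv2.INTER_CUBIC))
print([ (p,plane(s,*p,.15).round(3)) for p in [(271,153),(358,149),(270,86),(355,86)]])
E
```

```text
(458, 126, 0.15) [0.52  0.105 0.15 ]
(540, 133, 0.15) [0.581 0.127 0.15 ]
(475, 138, 0.12) [0.552 0.107 0.12 ]
(440, 225, 0.12) [0.567 0.023 0.12 ]
(455, 205, 0.12) [0.569 0.047 0.12 ]
(455, 205, 0.15) [0.552 0.049 0.15 ]
[((271, 153), array([0.58 , 0.118, 0.15 ])), ((358, 149), array([ 0.589, -0.16 ,  0.15 ])), ((270, 86), array([0.8  , 0.121, 0.15 ])), ((355, 86), array([ 0.796, -0.155,  0.15 ]))]
```

View pics/cagetop.png

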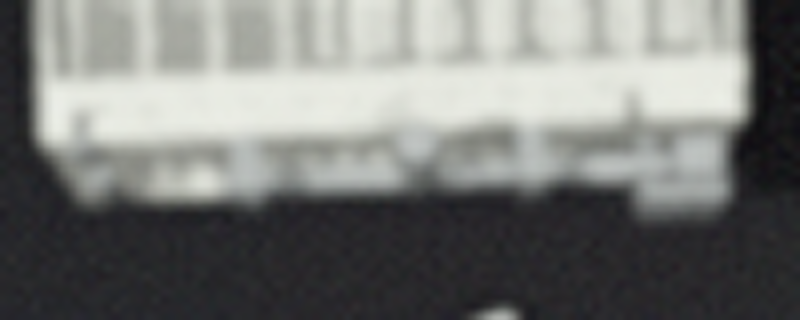

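The pin shows at crop (412,148), top-picture pixel (316.5,153.5), which agrees with the scene estimate of (0.569, -0.024). The gate plane is at x≈0.589 and the cage yaw is about +1.9°. The gripper body clears by about 10 mm, so I descend.

```bash
python3 -m creep '[[[0,0.07,0.9,0,-1],[0,0,0.9,0,-1],[0,0,0.9,0,-1],[0,0,0.9,0,-1],[0,0,0.9,0,-1]]]' 20 && python3 -m creep '[[[0,0,0.9,0,-1],[0,0,0.9,0,-1],[0,0,0.6,0,-1],[0,0,0.3,0,-1],[0,0,0,0,-1]]]'
```

```text
time: 5.7
tcp_pos: [0.4535, -0.0016, 0.0938]
tool_rot: [0.0, 0.541, 0.841, 0.0]
wrist_force: [-0.7, -0.1, 0.4]
grip_width: 0.0931
gripper_force: 0.0
time: 6.2
tcp_pos: [0.4531, -0.0018, 0.0129]
tool_rot: [-0.001, 0.542, 0.841, -0.0]
wrist_force: [0.4, -0.4, 0.3]
grip_width: 0.0931
gripper_force: 0.0
```

```bash
python3 -m creep '[[[0,0,0,0,-0.5],[0,0,0,0,-0.2],[0,0,0,0,0.2],[0,0,0,0,0.6],[0,0,0,0,1]]]' 25 && python3 -m creep '[[[0,0,0,0,1],[0,0,0,0,1],[0,0,0,0,1],[0,0,0,0,1],[0,0,0,0,1]]]' && python3 - <<'E'
from m import *
s=arm.snapshot("wrist"); cv2.imwrite("pics/wrist2.png",s["img"])
E
```

```text
time: 6.7
tcp_pos: [0.4539, -0.0019, 0.0141]
tool_rot: [0.001, 0.541, 0.841, 0.0]
wrist_force: [0.6, -0.2, -0.0]
grip_width: 0.0576
gripper_force: 0.3
time: 7.2
tcp_pos: [0.4532, -0.002, 0.0136]
tool_rot: [-0.0, 0.542, 0.841, -0.0]
wrist_force: [0.1, 0.6, -0.7]
grip_width: 0.0176
gripper_force: 0.3
```

View pics/wrist2.png

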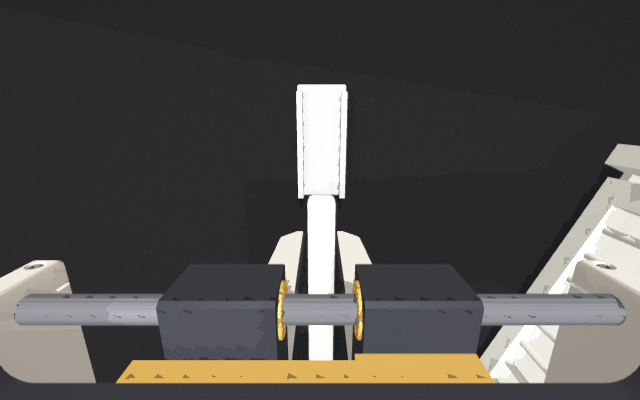

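The scoop has been drawn in and stands straight between the pads, blade tip at (322,86). Closing the last bit and lifting.

```bash
python3 -m creep '[[[0,0,0,0,1],[0,0,0,0,1],[0,0,0,0,1],[0,0,-0.3,0,1],[0,0,-0.6,0,1]]]' 25 && python3 -m creep '[[[0,0,-0.9,0,1],[0,0,-0.9,0,1],[0,0,-0.9,0,1],[0,0,0,0,1]]]' && python3 - <<'E'
from m import *
st=arm.read_state(); p=st["tcp_pos"]
s=arm.snapshot("wrist"); cv2.imwrite("pics/wrist3.png",s["img"])
a=np.radians(24.5); x=np.array([-np.sin(a),np.cos(a)])
for m in arm.masks_of("scoop_mid","wrist")[:2]:
    c,sz,an,P=pca(s,m["pixels"],p[2]-.009); q=(P-p[:2])@x; r=(P-p[:2])@np.array([np.cos(a),np.sin(a)])
    print(m["conf"],m["rect"],an,"tip along x",q.max(),q.min(),"lateral of tip",r[q>q.max()-.02].mean(), p)
E
```

```text
time: 7.75
tcp_pos: [0.4519, -0.002, 0.0404]
tool_rot: [-0.002, 0.542, 0.841, -0.001]
wrist_force: [0.4, -0.6, -0.3]
grip_width: 0.0152
gripper_force: 25.0
time: 8.15
tcp_pos: [0.455, -0.0021, 0.1248]
tool_rot: [0.003, 0.542, 0.841, 0.002]
wrist_force: [-0.5, 0.1, -0.9]
grip_width: 0.0158
gripper_force: 25.0
0.83 [294.9, 83.6, 348.6, 363.0] 114.334625 tip along x 0.09184739331825797 -0.08464921067879862 lateral of tip 0.000519843192544102 [ 0.45500051 -0.00209071  0.12476671]
```

The scoop is held at its middle, tip 91 mm ahead of the TCP. Next: carry it over the tray and turn it.

```bash
python3 -m creep '[[[0.88,0.41,0,0,1],[0.88,0.41,0,0,1],[0.88,0.41,0,0,1],[0.88,0.41,0,0,1],[0.88,0.41,0,0,1]]]' && python3 -m creep '[[[0.88,0.41,0,0,1],[0.88,0.41,0,0,1],[0.88,0.41,0,0,1],[0.88,0.41,0,0,1],[0.88,0.41,0,0,1]]]' && python3 -m creep '[[[0.88,0.41,0,0,1],[0.88,0.41,0,0,1],[0.88,0.41,0,0,1],[0,0,0,0.97,1],[0,0,0,0.97,1]]]' && python3 -m creep '[[[0,0,0,0.97,1],[0,0,0,0.97,1],[0,0,0,0.97,1],[0,0,0,0.97,1],[0,0,0,0.97,1]]]' && python3 -m creep '[[[0,0,0,0.97,1],[0,0,0,0.97,1],[0,0,0,0.97,1],[0,0,0,0.97,1],[0,0,0,0.97,1]]]' && python3 -m creep '[[[0,0,0,0.97,1],[0,0,0,0.97,1],[0,0,0,0.97,1],[0,0,0,0.97,1],[0,0,0,0,1]]]' && python3 - <<'E'
from m import *
st=arm.read_state(); print(st["qpos"].round(2),st["tcp_pos"],st["tool_rot"])
s=arm.snapshot("wrist"); cv2.imwrite("pics/wrist4.png",s["img"])
for k,z in [("tray",.014),("tray_scoop1",.012),("scoop_mid",st["tcp_pos"][2]-.009)]:
  for m in arm.masks_of(k,"wrist")[:3]:
    c,sz,an,P=pca(s,m["pixels"],z); print(k,m["conf"],m["rect"],c,sz,an)
E
```

```text
time: 8.75
tcp_pos: [0.4534, 0.1444, 0.1201]
tool_rot: [-0.001, 0.542, 0.841, -0.002]
wrist_force: [-0.2, 0.4, -1.0]
grip_width: 0.0159
gripper_force: 25.0
time: 9.25
tcp_pos: [0.4548, 0.2898, 0.1198]
tool_rot: [-0.001, 0.542, 0.841, -0.002]
wrist_force: [0.3, -0.4, -1.5]
grip_width: 0.0158
gripper_force: 25.0
time: 9.75
tcp_pos: [0.4553, 0.3772, 0.1192]
tool_rot: [-0.001, 0.651, 0.759, -0.002]
wrist_force: [0.4, 0.0, -0.9]
grip_width: 0.0157
gripper_force: 25.0
time: 10.25
tcp_pos: [0.4558, 0.3758, 0.1195]
tool_rot: [0.0, 0.867, 0.498, -0.002]
wrist_force: [1.4, 0.1, -0.6]
grip_width: 0.0154
gripper_force: 25.0
time: 10.75
tcp_pos: [0.4558, 0.3759, 0.1195]
tool_rot: [0.001, 0.983, 0.182, -0.002]
wrist_force: [-0.5, 0.8, -0.2]
grip_width: 0.0157
gripper_force: 25.0
time: 11.25
tcp_pos: [0.4558, 0.376, 0.1194]
tool_rot: [0.002, 0.996, -0.085, -0.001]
wrist_force: [0.5, 0.6, -1.6]
grip_width: 0.0158
gripper_force: 25.0
[-1.26  0.85  0.96  1.74 -0.81  1.01 -1.73] [0.45583271 0.37599348 0.1193613 ] [ 0.0018506   0.99638268 -0.08495014 -0.00126833]
tray 0.64 [251.5, 38.4, 455.6, 291.9] [0.46931445 0.34618192] [161.54779053 229.46583557] 170.0131
tray_scoop1 0.78 [358.9, 89.0, 394.1, 264.2] [0.46250311 0.32531729] [ 27.50235367 160.24345398] 170.9696
tray_scoop1 0.7 [391.4, 102.9, 437.4, 265.0] [0.45193298 0.29370535] [ 30.61144638 152.40693665] 169.37007
scoop_mid 0.96 [294.5, 85.2, 349.6, 361.7] [0.45966525 0.37569785] [ 27.41347504 176.83476257] 170.21748
```

View pics/wrist4.png

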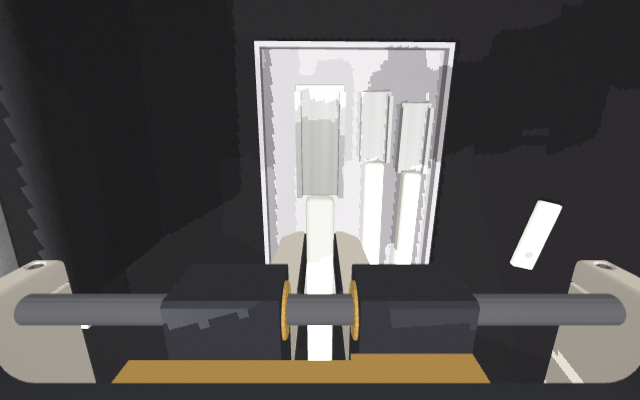

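The scoop hangs at (320,200) over the free half, parallel to the two tray scoops at (374,180) and (412,185), all blades pointing up in the picture. Lowering and letting go.

```bash
python3 -m creep '[[[0,0,0.8,0,1],[0,0,0.8,0,1],[0,0,0.8,0,1],[0,0,0.7,0,1],[0,0,0.2,0,1]]]' && python3 -m creep '[[[0,0,0.09,0,1],[0,0,0,0,1],[0,0,0,0,1]]]'
```

```text
time: 11.95
tcp_pos: [0.4554, 0.3761, 0.0204]
tool_rot: [0.001, 0.996, -0.084, -0.002]
wrist_force: [-0.9, 0.5, -0.1]
grip_width: 0.0158
gripper_force: 25.0
time: 12.25
tcp_pos: [0.4578, 0.3769, 0.0211]
tool_rot: [-0.001, 0.996, -0.085, 0.001]
wrist_force: [-0.2, 0.9, -1.6]
grip_width: 0.0157
gripper_force: 25.0
```

```bash
python3 -m creep '[[[0,0,0,0,1],[0,0,0.08,0,1]]]'; python3 -m creep '[[[0,0,0,0,1],[0,0,0,0,1]]]'
```

```text
time: 12.45
tcp_pos: [0.4575, 0.377, 0.0184]
tool_rot: [-0.001, 0.996, -0.085, 0.001]
wrist_force: [1.1, 0.2, -0.9]
grip_width: 0.0155
gripper_force: 25.0
time: 12.65
tcp_pos: [0.457, 0.3768, 0.0177]
tool_rot: [-0.0, 0.996, -0.085, 0.0]
wrist_force: [-0.3, 0.1, 0.2]
grip_width: 0.0158
gripper_force: 25.0
```

Force is back near zero at z 0.0177, so the scoop is resting on the tray floor. I'll open to about 35 mm and rise.

```bash
python3 -m creep '[[[0,0,0,0,0.6],[0,0,0,0,0.35],[0,0,0,0,0.25],[0,0,0,0,0.25],[0,0,0,0,0.25]]]' && python3 -m creep '[[[0,0,-0.2,0,0.25],[0,0,-0.5,0,0.25],[0,0,-1,0,0.25],[0,0,-1,0,0.25],[0,0,-1,0,0.25]]]' && python3 -m creep '[[[0,0,-1,0,0.25],[0,0,-1,0,0.25],[0,0,-1,0,0.25],[0,0,-1,0,0.25],[0,0,-0.5,0,0.25]]]' && python3 - <<'E'
from m import *
st=arm.read_state(); print(st["qpos"].round(2),st["tcp_pos"],st["tool_rot"],st["grip_width"])
s=arm.snapshot("wrist"); cv2.imwrite("pics/wrist5.png",s["img"])
for k,z in [("tray",.014),("scoop_mid",.009)]:
  for m in arm.masks_of(k,"wrist")[:3]:
    c,sz,an,P=pca(s,m["pixels"],z); print(k,m["conf"],m["rect"],c,sz,an)
E
```

```text
time: 13.15
tcp_pos: [0.457, 0.3766, 0.0175]
tool_rot: [0.0, 0.996, -0.085, -0.0]
wrist_force: [0.6, 0.6, 0.3]
grip_width: 0.0347
gripper_force: 0.0
time: 13.65
tcp_pos: [0.4573, 0.3764, 0.131]
tool_rot: [-0.0, 0.996, -0.085, 0.0]
wrist_force: [0.3, 0.6, 0.2]
grip_width: 0.0349
gripper_force: 0.0
time: 14.15
tcp_pos: [0.4583, 0.3762, 0.2676]
tool_rot: [-0.002, 0.996, -0.085, 0.002]
wrist_force: [0.3, 0.6, 0.3]
grip_width: 0.035
gripper_force: 0.0
[-1.31  0.69  1.09  1.57 -0.64  1.27 -1.87] [0.45832592 0.3761678  0.26755244] [-0.00151183  0.99634714 -0.0853547   0.00216183] 0.035043684138832236
scoop_mid 0.82 [311.6, 106.1, 334.9, 232.1] [0.45913019 0.37626501] [ 24.68213272 178.76144409] 170.70927
```

View pics/wrist5.png

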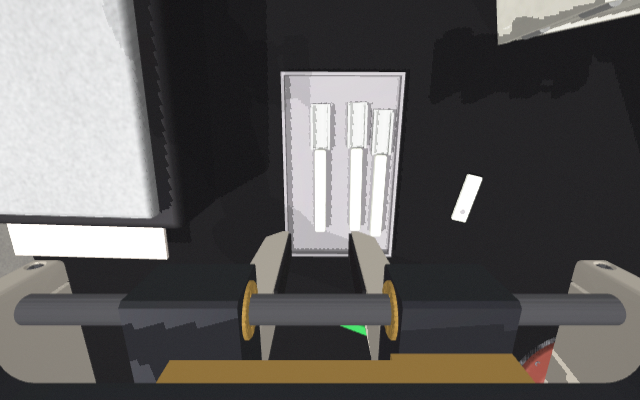

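The scoop lies flat at (320,168) in the tray, parallel to the others at (357,165) and (381,172), blades the same way. Now to a stand-off before the handle pin.

```bash
python3 -m creep '[[[0,0,0,-0.73,0.25],[0,0,0,-0.73,0.25],[0.07,0.95,0,0,0],[0.07,0.95,0,0,-0.3],[0.07,0.95,0,0,-0.3]]]' && python3 -m creep '[[[0.07,0.95,0,0,-0.3],[0.07,0.95,0,0,-0.3],[0.07,0.95,0,0,-0.3],[0.07,0.95,0,0,-0.3],[0.07,0.95,0,0,-0.3]]]' && python3 -m creep '[[[0.07,0.95,0,0,-0.3],[0.07,0.95,0,0,-0.3],[0.07,0.95,0,0,-0.3],[0.07,0.95,0,0,-0.3],[0.07,0.95,0,0,-0.3]]]' && python3 -m creep '[[[0.07,0.95,0,0,-0.3],[0,0,0,0,-0.3],[0,0,0,0,-0.3]]]' && python3 - <<'E'
from m import *
st=arm.read_state(); print(st["qpos"].round(2),st["tcp_pos"],st["tool_rot"],st["grip_width"])
s=arm.snapshot("wrist"); cv2.imwrite("pics/wrist6.png",s["img"])
for X in [(.569,-.024,.195),(.569,-.024,.15)]: print(proj(s,X).round(0))
for k in ["handle","gate"]:
  for m in arm.masks_of(k,"wrist")[:3]: print(k,m["conf"],m["rect"])
for n in ("scene","top"):
  s=arm.snapshot(n); cv2.imwrite(f"pics/{n}6.png",s["img"])
  for m in arm.masks_of("handle",n)[:3]: print(n,m["conf"],m["rect"])
E
```

```text
time: 14.8
tcp_pos: [0.4649, 0.2904, 0.2615]
tool_rot: [0.001, 1.0, 0.017, -0.002]
wrist_force: [0.4, -0.2, 0.2]
grip_width: 0.0542
gripper_force: 0.0
time: 15.3
tcp_pos: [0.4802, 0.1484, 0.2618]
tool_rot: [0.001, 1.0, 0.017, -0.002]
wrist_force: [0.2, -0.1, -0.5]
grip_width: 0.0603
gripper_force: 0.0
time: 15.8
tcp_pos: [0.4957, 0.0067, 0.2618]
tool_rot: [0.0, 1.0, 0.017, -0.002]
wrist_force: [0.2, 0.2, 0.2]
grip_width: 0.0604
gripper_force: 0.0
time: 16.1
tcp_pos: [0.499, -0.0209, 0.2622]
tool_rot: [-0.0, 1.0, 0.016, -0.002]
wrist_force: [0.6, 0.1, -0.3]
grip_width: 0.0602
gripper_force: 0.0
[-0.67  0.51  1.02  1.82 -0.49  1.1  -1.  ] [ 0.49899085 -0.02090558  0.26223015] [-3.55801448e-04  9.99866909e-01  1.62405153e-02 -1.51123394e-03] 0.0602044285503825
[327. 124.]
[326. 122.]
handle 0.57 [319.2, 113.2, 343.3, 131.2]
gate 0.85 [172.5, 91.5, 462.6, 137.8]
```

View pics/wrist6.png

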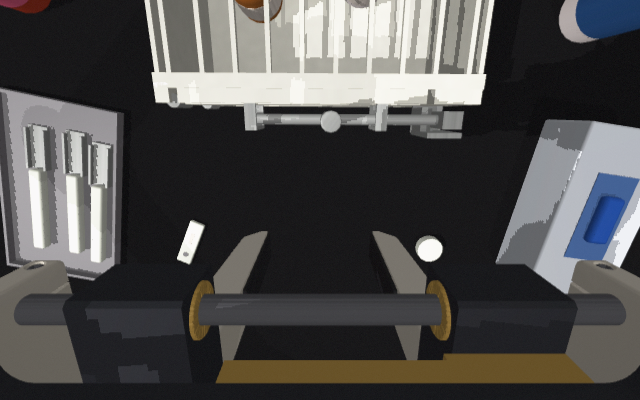

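The wrist view shows the pin's round top at (331,121) between the two guides at (252,117) and (379,116), the bolt running right into the keeper at (445,125).

```bash
python3 - <<'E'
from m import *
s=arm.snapshot("wrist"); st=arm.read_state(); p=st["tcp_pos"]
X=plane(s,331,121,.195); print(X, p)
q=st["tool_rot"]; from scipy.spatial.transform import Rotation as Ro
R=Ro.from_quat([q[1],q[2],q[3],q[0]]).as_matrix()
print("yaw x",np.degrees(np.arctan2(R[1,0],R[0,0])))
print("units", (R.T@(np.array([X[0],X[1],.170])-p)/.03).round(2))
A,B=plane(s,260,119,.12),plane(s,430,122.5,.12); print("bolt yaw",np.degrees(np.arctan2(-(A-B)[0],(A-B)[1])),A,B)
E
```

```text
[ 0.57224037 -0.02575999  0.195     ] [ 0.49989142 -0.02036022  0.2634385 ]
yaw x 2.021514378930283
units [2.4  0.27 3.11]
bolt yaw 0.902184832835786 [0.56976886 0.0407048  0.12      ] [ 0.57238278 -0.12528522  0.12      ]
```

```bash
python3 -m creep '[[[0.8,0.09,0,0,-0.3],[0.8,0.09,0,0,-0.3],[0.8,0.09,0,0,-0.3],[0,0,0.7,0,-0.3],[0,0,0.8,0,-0.3]]]' 45 && python3 -m creep '[[[0,0,0.8,0,-0.3],[0,0,0.6,0,-0.3],[0,0,0.2,0,-0.3],[0,0,0,0,-0.3]]]' && python3 - <<'E'
from m import *
s=arm.snapshot("wrist"); cv2.imwrite("pics/wrist7.png",s["img"][180:400,180:460])
E
```

```text
time: 17.0
tcp_pos: [0.5734, -0.0269, 0.2185]
tool_rot: [0.0, 1.0, 0.017, 0.001]
wrist_force: [-0.6, 0.3, 0.2]
grip_width: 0.0604
gripper_force: 0.0
time: 17.4
tcp_pos: [0.5718, -0.0264, 0.17]
tool_rot: [0.0, 1.0, 0.017, -0.001]
wrist_force: [0.0, 0.5, 0.4]
grip_width: 0.0605
gripper_force: 0.0
```

View pics/wrist7.png

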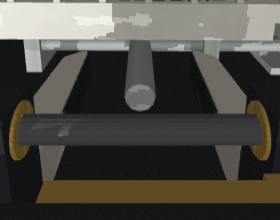

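The pin stands midway between the fingers at crop (140,90). Closing on it.

```bash
python3 -m creep '[[[0,0,0,0,0.3],[0,0,0,0,0.6],[0,0,0,0,1],[0,0,0,0,1],[0,0,0,0,1]]]' 45 && python3 -m creep '[[[0,0,0,0,1],[0,0,0,0,1],[0,0,0,0,1]]]'
```

```text
time: 17.95
tcp_pos: [0.5722, -0.0268, 0.1707]
tool_rot: [-0.0, 1.0, 0.017, 0.0]
wrist_force: [-0.5, -0.1, 0.1]
grip_width: 0.0252
gripper_force: 0.0
time: 18.25
tcp_pos: [0.5722, -0.0267, 0.1706]
tool_rot: [-0.0, 1.0, 0.017, 0.0]
wrist_force: [-0.0, 1.1, 0.7]
grip_width: 0.0153
gripper_force: 45.0
```

```bash
python3 -m creep '[[[0,0,-0.15,0,1],[0,0,-0.2,0,1],[0,0,-0.2,0,1],[0,0,0,0,1],[0,0,0,0,1]]]' && python3 -m creep '[[[0,-0.2,0,0,1],[0,-0.2,0,0,1],[0,0,0,0,1]]]'
```

```text
time: 18.75
tcp_pos: [0.5721, -0.0267, 0.1872]
tool_rot: [-0.0, 1.0, 0.017, 0.0]
wrist_force: [0.9, -1.2, -2.7]
grip_width: 0.0153
gripper_force: 45.0
time: 19.05
tcp_pos: [0.5717, -0.0131, 0.1867]
tool_rot: [-0.001, 1.0, 0.018, -0.0]
wrist_force: [0.7, 1.1, -3.0]
grip_width: 0.0152
gripper_force: 45.0
```

Lifted 16.5 mm with the bolt's weight on the wrist, and past the lip at low force. Drawing on to about 42 mm.

```bash
python3 -m creep '[[[0,-0.3,0,0,1],[0,-0.3,0,0,1],[0,-0.3,0,0,1],[0,-0.1,0,0,1],[0,0,0,0,1]]]' && python3 -m creep '[[[0,0,0,0,1]]]' && python3 - <<'E'
from m import *
import time
st=arm.read_state(); p=st["tcp_pos"]; print(p, st["wrist_force"])
# hinge: 135 mm along +y cage from shut pin, 20 mm behind; yaw 1.5 deg
a=np.radians(1.7); y=np.array([-np.sin(a),np.cos(a)]); x=np.array([np.cos(a),np.sin(a)])
H=np.array([.5722,-.0267])+.135*y+.020*x; print("hinge",H)
r=p[:2]-H
q=st["tool_rot"]; phi0=2*np.arctan2(q[2],q[1])
N=12; A=.475; prev=r
for i in range(1,N+1):
    th=-A*i/N; c,s=np.cos(th),np.sin(th); R=np.array([[c,-s],[s,c]]); n=R@r; d=n-prev; prev=n
    ph=phi0-A*(i-1)/N; X=np.array([np.cos(ph),np.sin(ph)]); Y=np.array([np.sin(ph),-np.cos(ph)])
    print(i,(d@X/.03).round(3),(d@Y/.03).round(3),np.degrees(A/N)/8,(H+n).round(4))
E
```

```text
time: 19.55
tcp_pos: [0.5708, 0.0172, 0.1868]
tool_rot: [-0.001, 1.0, 0.018, -0.0]
wrist_force: [1.4, 1.7, -3.3]
grip_width: 0.0153
gripper_force: 45.0
time: 19.65
tcp_pos: [0.5708, 0.0164, 0.1869]
tool_rot: [-0.001, 1.0, 0.017, -0.0]
wrist_force: [1.6, 0.7, -2.9]
grip_width: 0.0155
gripper_force: 45.0
[0.57081041 0.01639717 0.18693067] [ 1.57362759  0.72746694 -2.93236194]
hinge [0.58818625 0.10883391]
1 -0.121 -0.03 0.28349474238243855 [0.5672 0.0172]
2 -0.121 -0.03 0.28349474238243855 [0.5636 0.0181]
3 -0.121 -0.03 0.28349474238243855 [0.56   0.0191]
4 -0.121 -0.03 0.28349474238243855 [0.5565 0.0203]
5 -0.121 -0.03 0.28349474238243855 [0.553  0.0216]
6 -0.121 -0.03 0.28349474238243855 [0.5496 0.0231]
7 -0.121 -0.03 0.28349474238243855 [0.5462 0.0247]
8 -0.121 -0.03 0.28349474238243855 [0.5429 0.0264]
9 -0.121 -0.03 0.28349474238243855 [0.5397 0.0283]
10 -0.121 -0.03 0.28349474238243855 [0.5365 0.0302]
11 -0.121 -0.03 0.28349474238243855 [0.5334 0.0324]
12 -0.121 -0.03 0.28349474238243855 [0.5305 0.0346]
```

```bash
python3 -m creep '[[[-0.12,-0.03,0,0.28,1],[-0.12,-0.03,0,0.28,1],[-0.12,-0.03,0,0.28,1],[0,0,0,0,1]]]' && python3 -m creep '[[[-0.12,-0.03,0,0.28,1],[-0.12,-0.03,0,0.28,1],[-0.12,-0.03,0,0.28,1],[0,0,0,0,1]]]'
```

```text
time: 20.05
tcp_pos: [0.5603, 0.0183, 0.1872]
tool_rot: [-0.0, 0.999, -0.042, 0.001]
wrist_force: [2.4, 0.3, -2.1]
grip_width: 0.0153
gripper_force: 45.0
time: 20.45
tcp_pos: [0.5501, 0.0219, 0.1873]
tool_rot: [0.0, 0.995, -0.1, 0.001]
wrist_force: [3.3, 1.0, -2.7]
grip_width: 0.0152
gripper_force: 45.0
```

```bash
python3 -m creep '[[[-0.12,-0.03,0,0.28,1],[-0.12,-0.03,0,0.28,1],[-0.12,-0.03,0,0.28,1],[-0.12,-0.03,0,0.28,1],[0,0,0,0,1]]]' && python3 -m creep '[[[-0.12,-0.03,0,0.28,1],[-0.12,-0.03,0,0.28,1],[0,0,0,0,1],[0,0,0,0,1]]]' && python3 - <<'E'
from m import *
st=arm.read_state(); p=st["tcp_pos"][:2]; H=np.array([.5882,.1088]); r=p-H; r0=np.array([.5708,.0168])-H
th=np.arctan2(r0[0]*r[1]-r0[1]*r[0],r0@r); print(p,np.linalg.norm(r),np.linalg.norm(r0),"angle",th,"edge",2*.218*np.sin(abs(th)/2))
for n in ("scene","top"):
    s=arm.snapshot(n); cv2.imwrite(f"pics/{n}8.png",s["img"])
    for m in arm.masks_of("gate",n)[:2]: print(n,m["conf"],m["rect"])
a=cv2.imread("pics/scene8.png")[75:395,170:330]; b=cv2.imread("pics/top8.png")[70:250,170:400]
cv2.imwrite("pics/c8.png",np.hstack([cv2.resize(a,None,fx=1.8,fy=1.8),cv2.resize(b,(500,int(180*500/230)))[:576] if 0 else cv2.copyMakeBorder(cv2.resize(b,(500,391)),0,576-391,0,0,cv2.BORDER_CONSTANT)]))
E
```

```text
time: 20.95
tcp_pos: [0.5373, 0.0286, 0.1873]
tool_rot: [0.0, 0.984, -0.177, 0.001]
wrist_force: [2.3, 0.2, -3.0]
grip_width: 0.0156
gripper_force: 45.0
time: 21.35
tcp_pos: [0.5313, 0.0326, 0.1874]
tool_rot: [0.0, 0.977, -0.215, 0.001]
wrist_force: [3.6, -2.4, -2.3]
grip_width: 0.0152
gripper_force: 45.0
[0.53134609 0.0326487 ] 0.09503360894401187 0.09363097777979251 angle -0.4543935220140364 edge 0.0982077843296179
top 0.72 [305.0, 167.8, 336.1, 185.5]
top 0.51 [359.6, 209.7, 369.4, 217.8]
```

View pics/c8.png

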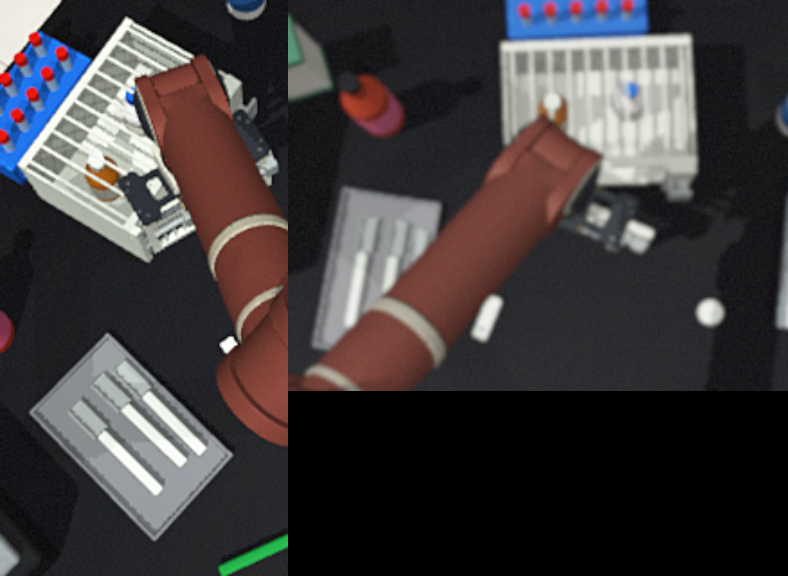

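The left picture shows the three scoops parallel in the tray. The right one shows the gate standing ajar, its free edge at (645,235), top-picture pixel (334,178). By the calibration that is roughly 10 cm open, and the tool's arc gives 98 mm. The handle is still gripped at 45 N.

```bash
python3 -c "
from workcell import arm
print(arm.read_state()['gripper_force'], arm.finish_job())"
```

```text
the job is handed in; nothing more can be done
44.99758422374725 None
```

I handed the job in: the scoop lies flat in the tray parallel to the other two, the bolt is drawn clear of its keeper, and the gate is held about 10 cm ajar by its handle.

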